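# Turn a pressed cover over on the flip chute

### The job

Pick up the large tray-shaped steel cover, which lies hollow side up, and lay it lengthwise across the tipping bar of the turn-over chute, level, hollow side still up, with its middle a little uphill of the bar. Then let go, so that it tips over the bar, slides down the ramp and comes to rest in the catch tray at the foot, hollow side down. Leave the small cover and the flat blank where they are.

Things in the scene. Friction and masses are not known exactly. Their poses are not given: they have to be found in the camera images.
- cover: pressed steel tray, 100 (x) x 56 (y) x 14 mm, walls 3 mm, 120 g, lying hollow up. Origin: centre of its closed face; z points to the open side. Let go level, at most 8 mm above the bar, its x along the chute's x, its middle 15 to 38 (best 26) mm uphill of the bar (chute x = -26), it tips uphill end first, turns over and slides under the bar into the tray in 2 s; keep fingers beside it
- chute: fixed slick plywood and aluminium flip chute (in mm). Origin on the bench under its tipping bar; x level downhill, y across, z up. Bar: rod of 8 along y, 164 long, top at z 175; posts at y -76, 76, lower than the bar's top. Ramp 110 wide, 38 degrees, passes under the bar: surface z 149 at x -110, 63 at x 0, 4 at x 76; cheeks 29 high. Catch tray x 76 to 225, floor z 4, walls 30 high
- small_cover: bystander: smaller pressed steel cover of the same tray shape, 66 x 38 x 14 mm, hollow side up. Origin: centre of its underside, z up. Leave it alone.
- blank: bystander: flat steel blank without walls, 100 x 56 x 5 mm. Origin: centre of its underside, z up. Leave it alone.
Mind the look-alikes: they are no part of the job. Leave any blue or yellow look-alike of the cover alone.

How it is judged:
On the way, in this order (a step that is already met when the one before it is completed fails the run):
1. the cover is laid across the tipping bar, about level and hollow side up, its middle over the bar or up to 60 mm uphill of it and at most 40 mm above the bar's top (x of cover in the frame of chute between -0.06 and 0 m and y of cover in the frame of chute between -0.03 and 0.03 m and z of cover in the frame of chute between 0.165 and 0.215 m and angle between cover's own z axis and vertical below 0.35 rad and angle between the x axis of cover and the x axis of chute, either way round below 0.35 rad), for 0.05 s.
2. the cover, let go, has tipped over past upright on the ramp (angle between cover's own z axis and vertical above 1.8 rad and contact force between cover and the fingers below 0.1 N and z of cover in the frame of chute above 0.03 m).
At the end, for the whole second after the job is handed in: the large cover lies at rest in the catch tray at the foot of the ramp, hollow side down and within 10 degrees of flat; the small cover and the blank are within 20 mm of where they lay (angle between cover's own z axis and vertical above 2.967 rad and x of cover in the frame of chute between 0.076 and 0.226 m and y of cover in the frame of chute between -0.055 and 0.055 m and z of cover in the frame of chute below 0.032 m and linear speed of cover below 0.02 m/s and distance of each of small_cover, blank from where it was at the start of the episode below 0.02 m); the robot touches nothing.
It fails at once if the small cover or the blank is moved more than 20 mm (distance of any of small_cover, blank from where it was at the start of the episode above 0.02 m).
It also fails if it takes over 45 s, if anything falls off the work surface, if the arm or the gripper's body presses on something with over 40 N, if the wrist force passes 120 N, or if a joint passes its speed limit or range.

### The arm

A 6-joint arm with a two-finger parallel gripper is mounted at the origin on the work surface. World frame = base frame: x ahead of the robot, y to its left, z up, the work surface at z = 0. Lengths are in m, angles in rad, forces in N, time in s.
With the tool pointing down it reaches from about 0.375 to 0.9 m from the base axis. Payload 3.1 kg.
Tool frame: the origin (TCP) lies on the mounting face of the last link; the fingertips stand 182 mm ahead of it and the grasp point (between the pads) lies 164 mm ahead of it; z points along the fingers, y is the direction in which the jaws open and shut (so a half turn about z gives the same grasp; the last joint's range is limited). The gripper opens to 87 mm and grips with 3 to 60 N. Pads are 19 mm wide; open, the fingers measure 117 mm over their backs; the gripper's body (75 mm by 190 mm) begins 51 mm behind the grasp point.
Start: joints at [0.939, 0.527, 1.433, -0, 1.181, -0.178], TCP at [0.274, 0.562, 0.405] pointing down, gripper open.
Joint ranges: [-3.08, 3.08], [-0.75, 2.2], [0.22, 2.44], [-1.43, 4.57], [0, 2.65], [-2.85, 2.85]. Speed limits (rad/s): [2.79, 2.79, 3.14, 3.14, 3.14, 3.14].

### API

Orientations are given as [roll, pitch, yaw] about the fixed x, y, z axes, in that order (R = Rz(yaw) Ry(pitch) Rx(roll)).
In Python, from rig import r, grab_frame, camera_params gives the robot as it stands.
- The arm moves only by the shell command python3 -m pendant 'ROWS'. ROWS is a JSON object of lists of equal length, an entry for each row: "delta_pos": the shift along the world's x, y, z in m, a list of three; "turn": the turn, a rotation vector about the world's x, y, z in rad, a list of three; "jaw": the closure, from 0 (fully open) to 1 (shut). A call has 1 to 8 rows; each row is the pose to reach, as a shift and turn from the pose commanded when the call began; what a row does not reach only later rows make up. A row lasts 1/10 s, in which the tool goes at most 50 mm and 8.59 degrees, less where a joint would pass 70% of its speed; a pose out of reach is approached as far as the arm can. A call with a gripper value outside its range is refused whole. The fingers move at their own pace and stop on an object; the grip force is fixed at half the most. Time passes only in rows, so rows that repeat a pose let the fingers close. It gives the time, the measured TCP pose, the force and the opening at its end, in the units of the state.
- r.state(): the state, without advancing time (a new reading comes with each control period).
- grab_frame(name): name is "side" or "top" or "wrist"; returns the picture (420x560x3 uint8, blue, green, red); there is no depth.
- camera_params(name): a dict with "K" (3x3 intrinsics, pixels), "origin" and "attitude" of the camera in the world; the wrist camera has in their place "hand_eye" (4x4, takes a point from camera to tool coordinates, whose origin is the TCP and whose axes are the flange's). Camera axes: x right, y down, z forward; pixel columns grow to the right and rows downward; lengths in m; the calibration is good to about 2 mm. The wrist camera is an equidistant fisheye: a pixel r from the principal point sees the ray r / f radians off the axis. A picture is of the moment at which its call begins: read the wrist's pose just before it. camera_params takes no time and is no camera call.
- r.finish_job(): hands the job in, once; it reports no verdict.
The state is a dict: "time_s": time; "joints": joint angles; "qd": joint speeds; "joint_torque": joint torques, N m; "tool_pos": TCP position; "orientation": TCP orientation; "force": force on the tool from outside, world axes, zero at the start; "ft_torque": the same for the moment, N m; "finger_gap": finger opening in m.
Only numpy, scipy, OpenCV 4.12 (cv2) and the standard library are available. Lean on these libraries where they do the work, as an engineer would, in place of code of your own. Each camera call takes 0.05 s, during which the arm holds its last target. There are 200 camera calls.

## Working session

There is one attempt and no reset: what is moved stays moved. The work goes in short steps, Python scripts to look and compute and a shell command to move; the robot and the scene stay as the last step left them, time stands still between calls to the robot, and variables do not carry over. Pictures are saved under pics/ and viewed, about 8 in all and at most 12, crops included, and the job is handed in when it is done.

```bash
mkdir -p pics; python3 - <<'E'
from rig import r, grab_frame, camera_params
import cv2,numpy as np
s=r.state();print(s['time_s'],s['tool_pos'],s['orientation'],s['finger_gap'])
for n in("top","side"):
    cv2.imwrite(f"pics/{n}0.png",grab_frame(n));print(n,camera_params(n))
print(camera_params("wrist"))
E
```

```text
0.0 [0.27375042 0.56146587 0.40378794] [-3.13950361e+00 -3.86123468e-04  2.68778983e+00] 0.08704218350258652
top {'K': array([[490.80626911,   0.        , 275.62840018],
       [  0.        , 490.80626911, 213.0591138 ],
       [  0.        ,   0.        ,   1.        ]]), 'origin': array([ 0.37844887, -0.22712039,  1.11674064]), 'attitude': array([-2.99269025, -0.00889681, -1.56675219])}
side {'K': array([[542.42344106,   0.        , 280.39501859],
       [  0.        , 542.42344106, 206.74921488],
       [  0.        ,   0.        ,   1.        ]]), 'origin': array([ 0.30615882, -1.04376899,  0.65480042]), 'attitude': array([-2.19414920e+00, -1.59400004e-03, -2.96274966e-01])}
{'K': array([[325.1922621 ,   0.        , 278.71360325],
       [  0.        , 325.1922621 , 204.0825324 ],
       [  0.        ,   0.        ,   1.        ]]), 'hand_eye': array([[ 1.00397876e-03, -9.58252562e-01, -2.85921351e-01,
         7.68702242e-02],
       [ 9.99999366e-01,  1.10784671e-03, -2.01519822e-04,
        -5.80998370e-05],
       [ 5.09863913e-04, -2.85920968e-01,  9.58253067e-01,
         1.92342085e-02],
       [ 0.00000000e+00,  0.00000000e+00,  0.00000000e+00,
         1.00000000e+00]])}
```

View pics/top0.png

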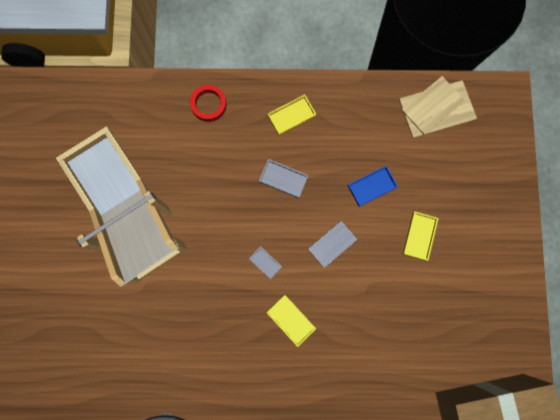

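View pics/side0.png

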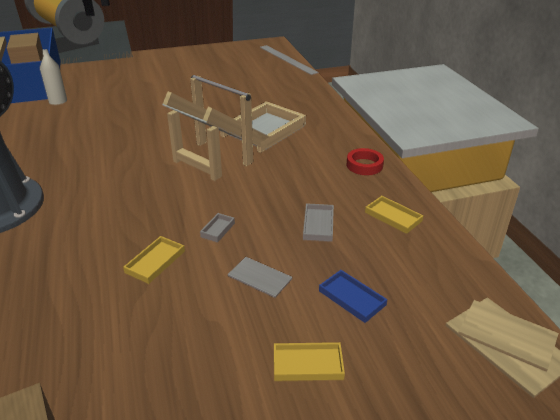

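The top view shows three grey parts. (284,178) has walls and full size, and it appears in the side view at (319,222), so it fits the cover. (333,244) is flat, so it is the blank. (265,262) is short and walled, so it is the small cover. The chute bar runs from about (82,240) to (151,198), with the tray uphill in the image at (100,165). I'll measure all of these and confirm the cover in a crop.

```bash
cat > h.py <<'E'
from rig import r, grab_frame, camera_params
import cv2,numpy as np
from scipy.spatial.transform import Rotation as Ro
def ray(n,px):
    c=camera_params(n);d=np.linalg.inv(c['K'])@np.array([px[0],px[1],1.]);
    return np.array(c['origin']),Ro.from_euler('xyz',c['attitude']).as_matrix()@d
def onz(n,px,z):
    o,d=ray(n,px);return o+d*(z-o[2])/d[2]
def tri(p1,p2):
    (a,d),(b,e)=ray("top",p1),ray("side",p2);d=d/np.linalg.norm(d);e=e/np.linalg.norm(e)
    t=np.linalg.lstsq(np.c_[d,-e],b-a,rcond=None)[0];p,q=a+t[0]*d,b+t[1]*e
    return (p+q)/2,np.linalg.norm(p-q)
def proj(n,P):
    c=camera_params(n);R=Ro.from_euler('xyz',c['attitude']).as_matrix()
    q=c['K']@(R.T@(np.array(P)-c['origin']));return q[:2]/q[2]
E
python3 - <<'E'
from h import *
im=cv2.imread('pics/top0.png');hsv=cv2.cvtColor(im,cv2.COLOR_BGR2HSV)
m=((hsv[...,1]<75)&(hsv[...,2]>60)).astype(np.uint8)*255
m[:, :225]=0;m[:135]=0;m[300:]=0;m[:,380:]=0
m=cv2.morphologyEx(m,cv2.MORPH_CLOSE,np.ones((3,3)))
for c in cv2.findContours(m,0,2)[0]:
    if cv2.contourArea(c)<200: continue
    b=cv2.boxPoints(cv2.minAreaRect(c));W=np.array([onz("top",p,.012) for p in b])
    e=W[1]-W[0],W[2]-W[1];l=max(e,key=np.linalg.norm)
    print(b.mean(0),W.mean(0),[np.linalg.norm(v).round(4) for v in e],'yaw long',np.degrees(np.arctan2(l[1],l[0])))
im2=cv2.imread('pics/side0.png')
a=cv2.resize(im[110:280,50:370],None,fx=2.5,fy=2.5,interpolation=2)
# composite: cover top, chute top, chute side, cover side
t=lambda i,x,y,w,h:cv2.resize(i[y:y+h,x:x+w],(400,300),interpolation=2)
cv2.imwrite('pics/c1.png',np.vstack([np.hstack([t(im,250,150,80,60),t(im,30,120,200,150)[:, :]]),np.hstack([t(im2,270,190,100,75),t(im2,150,60,160,120)])]))
E
```

```text
[265.11786 262.18082] [ 0.43282411 -0.21311899  0.012     ] [np.float64(0.0399), np.float64(0.0679)] yaw long -132.54392536924945
[332.4 243.8] [ 0.47495411 -0.36484151  0.012     ] [np.float64(0.1007), np.float64(0.0576)] yaw long -49.382507811903494
[283.16904 177.86461] [ 0.62635262 -0.25323681  0.012     ] [np.float64(0.0593), np.float64(0.1025)] yaw long -112.45352325284554
```

View pics/c1.png

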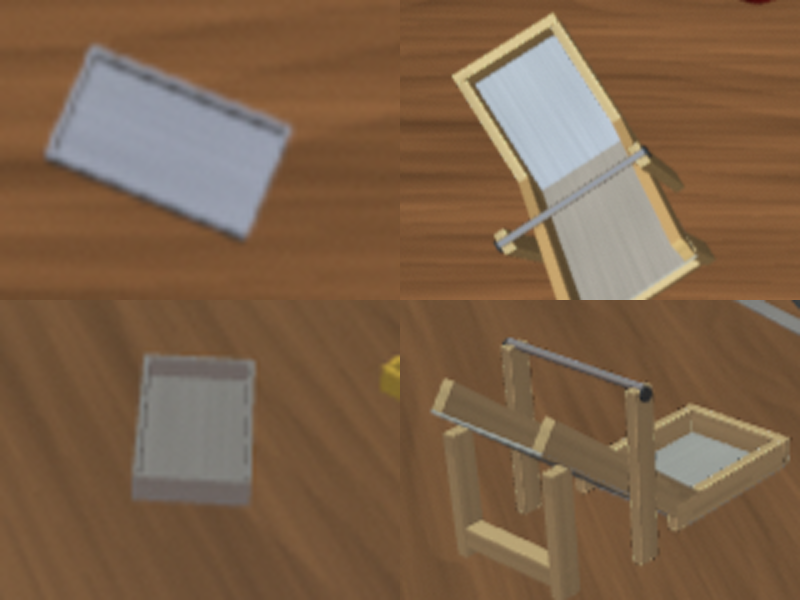

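The crops confirm the part at (284,178) is the walled, hollow-up cover, measuring 59 x 102 mm. The bar ends are at top pixels (80,242) and (152.5,196), and at side pixels (193,77) and (248.5,97.5).

```bash
python3 - <<'E'
from h import *
A,B=(80,242),(152.5,196);a,b=(193.2,77.2),(248.4,97.6)
print(tri(A,a),tri(B,b))
P,Q=onz("top",A,.173),onz("top",B,.173)
print(P,Q,np.linalg.norm(P-Q),(P+Q)/2)
d=P-Q;print('chute x yaw',np.degrees(np.arctan2(-d[0],d[1])))
# chute tray outer corners at z~.03: crop (455,77),(553,14)
for p in((57.5,158.5),(106.5,127)):print(onz("top",p,.034))
C=(P+Q)/2
# cover centre in side view
for z in(.0,.012):print(onz("side",(319,222),z))
s=r.state();print(Ro.from_euler('xyz',s['orientation']).as_matrix().round(3),s['joints'])
E
```

```text
(array([0.46123044, 0.14116322, 0.17161003]), np.float64(0.0014603929022302697)) (array([0.55477533, 0.00657287, 0.1672184 ]), np.float64(0.0025964393197805717))
[0.46183543 0.14055313 0.173     ] [0.55240937 0.00532259 0.173     ] 0.16276036172034125 [0.5071224  0.07293786 0.173     ]
chute x yaw 33.81316074154381
[0.66291933 0.25727301 0.034     ]
[0.73758033 0.15097421 0.034     ]
[ 0.63141618 -0.24502872  0.        ]
[ 0.62545545 -0.25966659  0.012     ]
[[-0.899  0.438 -0.001]
 [ 0.438  0.899 -0.002]
 [ 0.    -0.002 -1.   ]] [ 9.38497404e-01  5.28358369e-01  1.43378912e+00 -1.67402354e-05
  1.18142347e+00 -1.78519984e-01]
```

```bash
python3 -m pendant '{"delta_pos":[[0.14,-0.32,0],[0.14,-0.32,0],[0.14,-0.32,0],[0.14,-0.32,0],[0.14,-0.32,0],[0.14,-0.32,0],[0.14,-0.32,0],[0.14,-0.32,0]],"turn":[[0,0,-0.7],[0,0,-0.7],[0,0,-0.7],[0,0,-0.7],[0,0,-0.7],[0,0,-0.7],[0,0,-0.7],[0,0,-0.7]],"jaw":[0,0,0,0,0,0,0,0]}'
```

```text
time_s: 0.9
tool_pos: [0.4163, 0.2373, 0.4046]
orientation: [3.142, 0.002, 1.98]
force: [0.1, 1.0, -0.0]
finger_gap: 0.087
```

```bash
python3 -m pendant '{"delta_pos":[[0.14,-0.32,0],[0.14,-0.32,0],[0.14,-0.32,0],[0.14,-0.32,0],[0.14,-0.32,0],[0.14,-0.32,0],[0.14,-0.32,0],[0.14,-0.32,0]],"turn":[[0,0,-0.7],[0,0,-0.7],[0,0,-0.7],[0,0,-0.7],[0,0,-0.7],[0,0,-0.7],[0,0,-0.7],[0,0,-0.7]],"jaw":[0,0,0,0,0,0,0,0]}'
python3 -m pendant '{"delta_pos":[[0.07,-0.171,-0.1],[0.07,-0.171,-0.1],[0.07,-0.171,-0.1],[0.07,-0.171,-0.1],[0.07,-0.171,-0.1],[0.07,-0.171,-0.1],[0.07,-0.171,-0.1]],"turn":[[0,0,-0.11],[0,0,-0.11],[0,0,-0.11],[0,0,-0.11],[0,0,-0.11],[0,0,-0.11],[0,0,-0.11]],"jaw":[0,0,0,0,0,0,0]}'
cat >> h.py <<'E'
def wonz(s,px,z):
    c=camera_params("wrist");K=c['K'];v=(np.array(px,float)-K[:2,2])/K[0,0];t=np.linalg.norm(v)
    d=np.r_[v/t*np.sin(t),np.cos(t)];H=np.array(c['hand_eye']);R=Ro.from_euler('xyz',s['orientation']).as_matrix()
    o=R@H[:3,3]+s['tool_pos'];d=R@H[:3,:3]@d
    return o+d*(z-o[2])/d[2]
E
python3 - <<'E'
from h import *
s=r.state();im=grab_frame("wrist");cv2.imwrite('pics/w1.png',im)
print(s['tool_pos'],s['orientation'])
E
```

```text
time_s: 1.7
tool_pos: [0.5568, -0.0831, 0.4047]
orientation: [3.137, 0.002, 1.282]
force: [-0.0, -0.1, -0.1]
finger_gap: 0.0872
time_s: 2.4
tool_pos: [0.6237, -0.2474, 0.3048]
orientation: [-3.14, -0.001, 1.179]
force: [-0.3, -0.1, 0.1]
finger_gap: 0.0869
[ 0.62372264 -0.24742745  0.30475239] [-3.13971435e+00 -9.70896079e-04  1.17873277e+00]
```

View pics/w1.png

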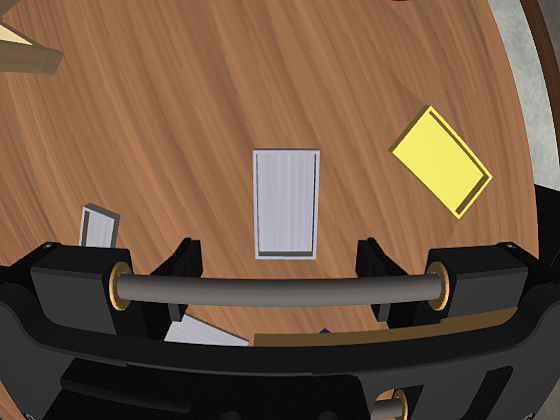

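The cover is upright in the wrist view, with rim corners at (253,150), (319,150), (316,258) and (256,258).

```bash
python3 - <<'E'
from h import *
s=r.state();im=cv2.imread('pics/w1.png');hsv=cv2.cvtColor(im,cv2.COLOR_BGR2HSV)
m=((hsv[...,1]<70)&(hsv[...,2]>60)).astype(np.uint8)*255
k=np.zeros_like(m);k[135:272,235:335]=255;m&=k
m=cv2.morphologyEx(m,cv2.MORPH_CLOSE,np.ones((3,3)))
c=max(cv2.findContours(m,0,2)[0],key=cv2.contourArea)
pts=np.array([wonz(s,p[0],.014)[:2] for p in c]).astype(np.float32)*1000
q=cv2.minAreaRect(pts);b=cv2.boxPoints(q);e=b[1]-b[0],b[2]-b[1];l=max(e,key=np.linalg.norm)
print(q,'yaw',np.degrees(np.arctan2(l[1],l[0]))%180)
R=Ro.from_euler('xyz',s['orientation']).as_matrix()
print(s['tool_pos'],s['time_s'],'tool y',R[:,1],'grasp at',s['tool_pos']+R@[0,0,.164])
E
```

```text
((628.7500610351562, -254.8488006591797), (101.88150024414062, 56.903892517089844), 67.64630889892578) yaw 67.646286
[ 0.62379404 -0.24714951  0.30544746] 2.45 tool y [ 9.24380969e-01 -3.81469972e-01 -6.95288461e-04] grasp at [ 0.62372996 -0.24700588  0.14144753]
```

```bash
python3 -m pendant '{"delta_pos":[[0.005,-0.008,-0.04],[0.005,-0.008,-0.08],[0.005,-0.008,-0.11],[0.005,-0.008,-0.12],[0.005,-0.008,-0.12],[0.005,-0.008,-0.12]],"turn":[[0,0,0],[0,0,0],[0,0,0],[0,0,0],[0,0,0],[0,0,0]],"jaw":[0,0,0,0,0,0]}'
python3 -m pendant '{"delta_pos":[[0,0,0],[0,0,0],[0,0,0],[0,0,0],[0,0,0],[0,0,0],[0,0,0],[0,0,0]],"turn":[[0,0,0],[0,0,0],[0,0,0],[0,0,0],[0,0,0],[0,0,0],[0,0,0],[0,0,0]],"jaw":[1,1,1,1,1,1,1,1]}'
```

```text
time_s: 3.05
tool_pos: [0.6297, -0.2565, 0.1867]
orientation: [3.139, 0.0, 1.179]
force: [0.8, 0.4, 0.2]
finger_gap: 0.087
time_s: 3.85
tool_pos: [0.6287, -0.2572, 0.1848]
orientation: [-3.141, 0.0, 1.178]
force: [-1.6, 1.1, 2.5]
finger_gap: 0.0555
```

```bash
python3 -m pendant '{"delta_pos":[[0,0,0.03],[0,0,0.07],[0,0,0.11],[0,0,0.15],[0,0,0.19],[0,0,0.23],[0,0,0.245],[0,0,0.245]],"turn":[[0,0,0],[0,0,0],[0,0,0],[0,0,0],[0,0,0],[0,0,0],[0,0,0],[0,0,0]],"jaw":[1,1,1,1,1,1,1,1]}'
python3 -m pendant '{"delta_pos":[[-0.015,0.033,0],[-0.035,0.075,0],[-0.055,0.12,0],[-0.074,0.16,0],[-0.092,0.2,0],[-0.11,0.24,0],[-0.122,0.265,0],[-0.13,0.28,0]],"turn":[[0,0,-0.05],[0,0,-0.13],[0,0,-0.21],[0,0,-0.29],[0,0,-0.37],[0,0,-0.45],[0,0,-0.52],[0,0,-0.58]],"jaw":[1,1,1,1,1,1,1,1]}'
python3 -m pendant '{"delta_pos":[[-0.01,0.02,0],[-0.015,0.034,0],[-0.015,0.034,0],[-0.015,0.034,0],[-0.015,0.034,0]],"turn":[[0,0,0],[0,0,0],[0,0,0],[0,0,0],[0,0,0]],"jaw":[1,1,1,1,1]}'
python3 - <<'E'
from h import *
s=r.state();R=Ro.from_euler('xyz',s['orientation']).as_matrix()
print(s['time_s'],s['tool_pos'],R.round(4),s['finger_gap'])
w=grab_frame("wrist");sd=grab_frame("side");tp=grab_frame("top")
cv2.imwrite('pics/w2.png',w);cv2.imwrite('pics/s2.png',sd);cv2.imwrite('pics/t2.png',tp)
t=lambda i,x,y,ww,h:cv2.resize(i[y:y+h,x:x+ww],(400,300),interpolation=2)
cv2.imwrite('pics/c2.png',np.vstack([cv2.hconcat([t(w,0,0,560,420),t(sd,130,20,200,150)]),cv2.hconcat([t(w,140,60,280,210),t(tp,30,120,200,150)])]))
E
```

```text
time_s: 4.65
tool_pos: [0.6296, -0.2576, 0.4332]
orientation: [3.134, 0.001, 1.178]
force: [0.2, 0.7, -0.9]
finger_gap: 0.0555
time_s: 5.45
tool_pos: [0.497, 0.025, 0.4277]
orientation: [-3.138, 0.003, 0.597]
force: [0.5, 0.3, -0.2]
finger_gap: 0.0558
time_s: 5.95
tool_pos: [0.4846, 0.056, 0.4295]
orientation: [3.141, -0.0, 0.597]
force: [-0.4, -0.8, -1.3]
finger_gap: 0.0559
5.95 [0.48458883 0.05604189 0.42950951] [[ 8.269e-01  5.623e-01  3.000e-04]
 [ 5.623e-01 -8.269e-01 -4.000e-04]
 [ 0.000e+00  5.000e-04 -1.000e+00]] 0.05585036529936752
```

View pics/c2.png

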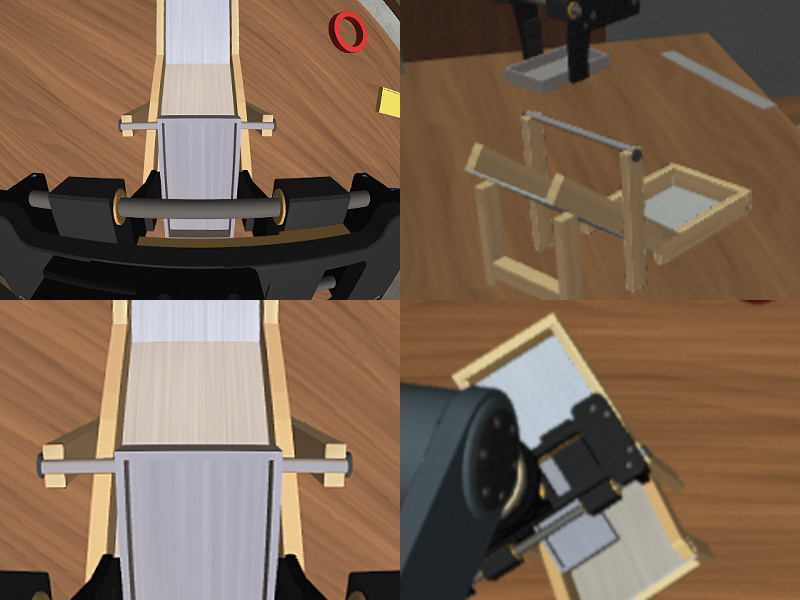

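The cover is held level above the chute. In the wrist view the bar ends are at (166,175.5) and (386.5,177), and the cover's front rim corners are at (219,165) and (336.5,164.5).

```bash
python3 - <<'E'
from h import *
s=r.state();P,Q=wonz(s,(165.9,175.5),.171),wonz(s,(386.4,176.9),.171)
print('bar',P,Q,np.linalg.norm(P-Q),(P+Q)/2,'yaw',np.degrees(np.arctan2(-(P-Q)[0],(P-Q)[1])))
z=s['tool_pos'][2]-.1848+.014
F=[wonz(s,p,z) for p in((219.1,165),(336.7,164.3))]
d=F[0]-F[1];print('front',F,np.linalg.norm(d),'yaw',np.degrees(np.arctan2(-d[0],d[1])))
y=np.arctan2(-(P-Q)[0],(P-Q)[1]);C=(P+Q)/2;x=np.array([np.cos(y),np.sin(y),0]);yv=np.array([-x[1],x[0],0])
M=(F[0]+F[1])/2-.05*x;print('cover centre in chute',(M-C)@x,(M-C)@yv,M, s['time_s'],s['tool_pos'])
B=[wonz(s,p,z) for p in((231,332),(328,332))];N=(B[0]+B[1])/2
print('rear est',N,np.linalg.norm(N-M))
E
```

```text
bar [0.46157784 0.14496215 0.171     ] [0.55736232 0.00202133 0.171     ] 0.1720661096995183 [0.50947008 0.07349174 0.171     ] yaw 33.825995081373286
front [array([0.51344595, 0.10824209, 0.25887144]), array([0.54524456, 0.0620839 , 0.25887144])] 0.05605113247906179 yaw 34.56315560260495
cover centre in chute -0.026991986653312046 -0.001368278965429866 [0.48780866 0.05732937 0.25887144] 6.1 [0.48440821 0.05601012 0.42967144]
rear est [0.44850314 0.0290741  0.25887144] 0.048407473415447794
```

```bash
python3 -m pendant '{"delta_pos":[[0,0.001,-0.02],[0,0.001,-0.04],[0,0.001,-0.055],[0,0.001,-0.062],[0,0.001,-0.066],[0,0.001,-0.066],[0,0.001,-0.066]],"turn":[[0,0,0],[0,0,0],[0,0,0],[0,0,0],[0,0,0],[0,0,0],[0,0,0]],"jaw":[1,1,1,1,1,1,1]}'
python3 - <<'E'
from h import *
s=r.state();print(s['tool_pos'],s['force'])
w=grab_frame("wrist");sd=grab_frame("side")
t=lambda i,x,y,ww,h:cv2.resize(i[y:y+h,x:x+ww],(400,300),interpolation=2)
cv2.imwrite('pics/c3.png',cv2.hconcat([t(w,140,60,280,210),t(sd,150,40,120,90)]))
E
```

```text
time_s: 6.8
tool_pos: [0.4843, 0.0576, 0.3643]
orientation: [3.141, -0.001, 0.598]
force: [-0.3, -0.2, -0.3]
finger_gap: 0.0554
[0.4843036  0.05759482 0.36431215] [-0.29910278 -0.19750528 -0.3036899 ]
```

View pics/c3.png

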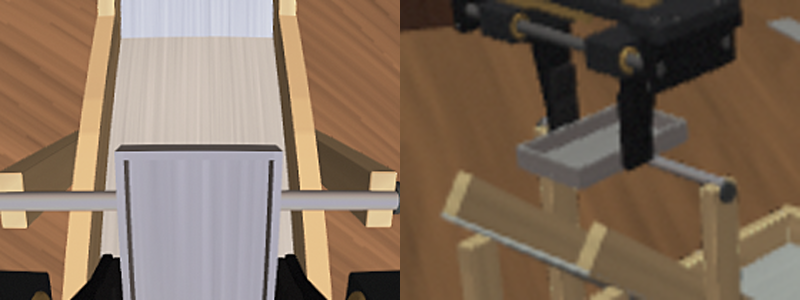

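Lowered, the cover is level about 4 mm above the bar. The bar crosses at wrist row about 200 and the front rim is at row about 165. I'll check how far the front overhangs the bar.

```bash
python3 - <<'E'
from h import *
s=r.state();x=np.array([np.cos(np.radians(34.2)),np.sin(np.radians(34.2)),0])
b=(wonz(s,(140+60*.7,60+200*.7),.171)+wonz(s,(140+340*.7,60+201*.7),.171))/2
f=(wonz(s,(140+117*.7,60+151*.7),.1935)+wonz(s,(140+281*.7,60+151*.7),.1935))/2
print(b,f,'overhang',(f-b)@x,'-> x',(f-b)@x-.05)
E
```

```text
[0.51021354 0.07227514 0.171     ] [0.52930485 0.08603052 0.1935    ] overhang 0.023521725681835914 -> x -0.02647827431816409
```

```bash
python3 -m pendant '{"delta_pos":[[0,0,-0.002],[0,0,-0.002],[0,0,-0.002]],"turn":[[0,0,0],[0,0,0],[0,0,0]],"jaw":[1,1,1]}'
python3 -m pendant '{"delta_pos":[[0,0,0],[0,0,0],[0,0,0],[0,0,0],[0,0,0],[0,0,0],[0,0,0],[0,0,0]],"turn":[[0,0,0],[0,0,0],[0,0,0],[0,0,0],[0,0,0],[0,0,0],[0,0,0],[0,0,0]],"jaw":[0,0,0,0,0,0,0,0]}'
python3 -m pendant '{"delta_pos":[[0,0,0],[0,0,0],[0,0,0],[0,0,0],[0,0,0],[0,0,0],[0,0,0],[0,0,0]],"turn":[[0,0,0],[0,0,0],[0,0,0],[0,0,0],[0,0,0],[0,0,0],[0,0,0],[0,0,0]],"jaw":[0,0,0,0,0,0,0,0]}'
python3 - <<'E'
from h import *
w=grab_frame("wrist");sd=grab_frame("side")
t=lambda i,x,y,ww,h:cv2.resize(i[y:y+h,x:x+ww],(400,300),interpolation=2)
cv2.imwrite('pics/c4.png',cv2.hconcat([t(w,0,0,560,420),t(sd,150,40,200,150)]))
E
```

```text
time_s: 7.2
tool_pos: [0.4839, 0.0578, 0.3618]
orientation: [3.141, -0.0, 0.598]
force: [-0.4, -0.0, -1.6]
finger_gap: 0.0558
time_s: 8.0
tool_pos: [0.4839, 0.0577, 0.3617]
orientation: [-3.142, 0.0, 0.598]
force: [-0.1, -0.7, 0.2]
finger_gap: 0.087
time_s: 8.8
tool_pos: [0.4839, 0.0577, 0.3618]
orientation: [3.142, -0.0, 0.598]
force: [0.2, 0.0, -0.2]
finger_gap: 0.0871
```

View pics/c4.png

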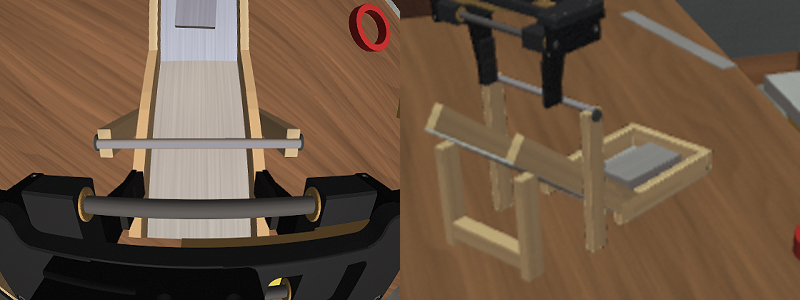

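The cover lies in the catch tray, closed face up. I'll retreat straight up and check that it is at rest.

```bash
python3 -m pendant '{"delta_pos":[[0,0,0.03],[0,0,0.06],[0,0,0.09],[0,0,0.09],[0,0,0.09],[0,0,0.09],[0,0,0.09],[0,0,0.09]],"turn":[[0,0,0],[0,0,0],[0,0,0],[0,0,0],[0,0,0],[0,0,0],[0,0,0],[0,0,0]],"jaw":[0,0,0,0,0,0,0,0]}'
python3 - <<'E'
from h import *
a=grab_frame("side");tp=grab_frame("top")
for _ in range(3): b=grab_frame("side")
print('motion',cv2.absdiff(a,b)[60:180,150:350].max())
o=cv2.imread('pics/top0.png');print('bystanders diff',cv2.absdiff(o,tp)[215:290,240:370].mean(), cv2.absdiff(o,tp)[215:290,240:370].max())
t=lambda i,x,y,ww,h:cv2.resize(i[y:y+h,x:x+ww],(400,300),interpolation=2)
cv2.imwrite('pics/c5.png',cv2.hconcat([t(b,230,80,100,75),t(tp,30,110,160,120)]))
E
```

```text
time_s: 9.7
tool_pos: [0.4838, 0.0577, 0.4506]
orientation: [-3.14, 0.002, 0.598]
force: [0.0, 0.4, 0.0]
finger_gap: 0.0869
motion 6
bystanders diff 3.7115897435897436 9
```

View pics/c5.png

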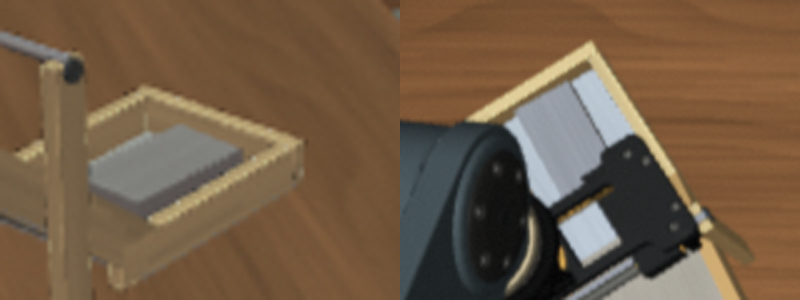

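The cover sits flat in the tray, smooth closed face up. It isn't moving, and the bystanders are unchanged.

```bash
python3 -c "
from rig import r
print(r.finish_job())"
```

```text
the job is handed in; nothing more can be done
None
```

The cover tipped over the bar, slid down the ramp and came to rest in the catch tray, hollow side down. The job is handed in, at about 10 s on the robot's clock. `finish_job()` reports no verdict, so the result below rests on my own checks.

- **Placing:** I gripped the cover across its width (measured gap 55.5 mm) and held it level over the bar. The wrist camera put its middle at chute x ≈ -26 mm and y ≈ -1 mm. I let go about 2 mm above the bar, with the fingers open on either side.
- **Last checks:** The cover lies flat in the tray, closed face up, and successive side pictures showed no motion. The small cover and the blank look unchanged from the first top picture. The gripper is raised clear, with a force reading of about 0.
- **Disagreement:** The wrist view gave the bar's length as 172 mm, against 164 mm stated and about 163 mm from the top view. I probably included the end caps. The bar's centre agreed to about 2.5 mm between the two views, so I did not chase it.

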